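Close up and lift out the dust extractor's filter cassette

ROBOT

A 6-joint arm with a two-finger parallel gripper is mounted at the origin on the work surface. World frame = base frame: x ahead of the robot, y to its left, z up, the work surface at z = 0. Lengths are in m, angles in rad, forces in N, time in s.
With the tool pointing down it reaches from about 0.325 to 0.775 m from the base axis. Payload 5.5 kg.
Tool frame: the origin (TCP) lies at the very end of the fingers, on their centre line; the grasp point (between the pads) lies 19 mm behind it (robot.pinch_z is the distance from the TCP to the grasp point, in m); z points along the fingers, y is the line along which they close (so a half turn about z gives the same grasp; the last joint's range is limited). The gripper opens to 85 mm and grips with 20 to 120 N. Pads are 22 mm wide; open, the fingers measure 114 mm over their backs; the gripper's body (76 mm by 85 mm) begins 54 mm behind the grasp point. The pads swing forward as they close: fully open they stand 13 mm farther back than shut.
Start: joints at [-1.297, 0.091, 1.231, -0, 1.82, -0.057], TCP at [0.195, -0.567, 0.231] pointing down, gripper open.
Joint ranges: [-2.87, 2.87], [-0.86, 2.18], [0.17, 2.46], [-1.51, 4.65], [0.06, 2.69], [-2.65, 2.65]. Speed limits (rad/s): [2.57, 2.57, 3.01, 3.14, 3.14, 3.14].

INTERFACE

Orientations are given as a 3x3 rotation matrix whose columns are the frame's x, y, z axes.
In Python, from workcell import robot, cams, workorder gives the robot as it stands (robot), with the cameras (cams) and the job (workorder).
- The arm moves only by the shell command python3 jog.py [OPENING] [FORCE], which reads ROWS from standard input. ROWS is a JSON list that holds a single list of rows (three levels of brackets), with 1 to 10 rows, each of 6 numbers: dx, dy, dz in normalised numbers (1 is 0.25 m), then a rotation vector rx, ry, rz in shares of 2 pi rad (1.0 is 2 pi rad); each row shifts and turns the commanded pose from where the row before left it, along the tool's axes as they then stand; what a row does not reach is not made up. A row lasts 1/12 s, in which the tool goes at most 0.0417 m and 0.125 rad, less where a joint would pass 70% of its speed; a pose out of reach is approached as far as the arm can. OPENING is the opening from 0.0 (shut) to 1.0 (fully open), set as the command begins (- or left out keeps the last). The fingers move at their own pace and stop on an object; FORCE is the grip in N (left out, the last holds). Time passes only in rows, so rows that do not move let the fingers close. It prints the time, the measured TCP pose, the force, the opening and the grip force at its end. Input that does not fit is refused with a message, and nothing moves.
- robot.observe(): the state, without advancing time (a new reading comes with each control period).
- cams.get_image(name): name is "side" or "top" or "wrist"; returns a dict with "pixels" (384x512x3 uint8, red, green, blue), "camera_matrix" (3x3 intrinsics, pixels), "T" (4x4, takes a point from camera to world coordinates). Camera axes: x right, y down, z forward; pixel columns grow to the right and rows downward; lengths in m; the calibration is good to about 2 mm. A picture is of the moment at which its call begins. There is no depth.
- workorder.hand_in(): hands the job in; it is judged then, once.
The state is a dict: "clock": time; "q": joint angles; "dq": joint speeds; "tau": joint torques, N m; "ee_pos": TCP position; "tool_rot": TCP orientation; "ft_force": force on the tool from outside, world axes, zero at the start; "moment": the same for the moment, N m; "gripper_width": opening from 0.0 (shut) to 1.0 (fully open); "grip_force": force on a finger pad.
Only numpy, scipy, OpenCV 4.12 (cv2) and the standard library are available. Lean on these libraries where they do the work, as an engineer would, in place of code of your own. Each camera call takes 0.05 s, during which the arm holds its last target. There are 200 camera calls.

TASK

The filter cassette in the bench dust extractor is full of gold dust and is going for recovery. First turn the emptying cap on top of the cassette clockwise until it is fully home, so that nothing spills; then pinch the two side catches together and, keeping them pinched, lift the cassette straight up out of its bay, without tearing it out against the catches. Finish still holding it by the catches, level and still, its underside at least 2 cm clear above the extractor's top, touching neither it nor the things on it; leave everything else on the bench where it stands.

Things in the scene. Friction and masses are not known exactly. Their poses are not given: they have to be found in the camera images.
- extractor: Grey sheet-metal dust extractor fixed to the bench, 240 x 240 x 120 mm (x -115 to 125, y -165 to 75), a suction scoop reaching 48 mm further in front (-x). Origin: on the bench below the centre of its cassette bay; x front to rear, y left, z up. Flat top at z = 120 mm, with the bay's mouth, 150 (x) by 50 mm, centred at x = y = 0; bay floor at z = 48. A 12 mm tall knob at x -85, y -135
- cassette: Black filter cassette in the bay, 146 (x) x 46 mm (y), 0.3 to 0.5 kg, 2 mm play all round. Origin: centre of its underside, on the bay floor at the start; x along it towards the cap's end, y left, z up. Decks at z = 88 mm (16 mm above the extractor's top); core between the catches to z = 100. Cap on the deck at x = 47. Held down by the catches' barbs; must rise 72 mm to leave the bay
- cap_grip (a point): Middle of the grip bar of the emptying cap: a round cap 42 mm across, 10 mm thick, with an upright bar 36 mm long, 10 mm wide and 14 mm tall across it. The point is at half the bar's height, 109 mm above the cassette's underside (7 mm above the cap's round face, 7 mm below the bar's top). x runs along the bar, z up along the cap's axis
- cap (a joint): Turn of the cap in rad: 0 = fully home against its stop (bar along the cassette's length), growing as it is undone, anticlockwise seen from above, to 1.57 (bar across the cassette). It stays where it is left; turning it takes about 0.06 N m. It starts undone by 0.8 to 1.4
- catch_left_pad (a point): Centre of the outer face of the left (+y) catch's thumb pad, 92 mm above the cassette's underside (20 mm above the extractor's top). The pad is upright, 24 mm long (x), 20 mm tall, at the middle of the cassette's length, and faces +y; the two pads' outer faces are 57 mm apart when free, 45 mm when both are pressed right in
- catch_right_pad (a point): The same on the right (-y) side catch; its pad faces -y
- catch_left (a joint): Travel of the left catch in m, inwards (-y): 0 = sprung out, its barb caught under the extractor's top sheet; from 0.0055 on it is free of the sheet wherever the cassette stands in its play; 0.006 = pressed right in, at its stop. The spring pushes back with 2.4 N when out and 6 N when right in
- catch_right (a joint): The same for the right catch, inwards (+y)
- tape: Roll of paper tape, 66 mm across and 18 mm tall, lying on the extractor's top to the right of the bay; leave it there. Origin: centre of its underside
- bench_block: Steel bench block on a rubber base, 70 x 70 x 30 mm, on the bench left of the extractor; leave alone. Origin: centre of its underside
- lighter: Gas lighter standing upright, 14 x 26 x 78 mm, on the bench left of the extractor; leave alone. Origin: centre of its underside
- bricks: Stack of pale soldering bricks, 150 x 110 x 64 mm; leave alone. Origin: centre of its underside
- mandrel: Upright tapered steel ring mandrel on a round foot, 68 mm across and 152 mm tall; leave alone. Origin: centre of its underside
- flux: Small amber bottle of flux, 46 mm across and 95 mm tall; leave alone. Origin: centre of its underside
- pliers: Flat-nose pliers lying on the bench, 150 x 60 x 12 mm; leave alone. Origin: under the pivot
- bowl: Shallow white bowl, 96 mm across and 32 mm tall; leave alone. Origin: centre of its underside

How it is judged:
By the outcome, as a careful person would: the job done as asked, in the order asked, and still so for the second after the job is handed in, while the arm keeps its last pose, push and grip.
It also fails if it takes over 53 s, if anything falls off the work surface, if the arm or the gripper's body presses on something with over 40 N, if the wrist force passes 120 N, or if a joint passes its speed limit or range.

## Working session

There is one attempt and no reset: what is moved stays moved. The work goes in short steps, Python scripts to look and compute and a shell command to move; the robot and the scene stay as the last step left them, time stands still between calls to the robot, and variables do not carry over. Pictures are saved under pics/ and viewed, at most 10 in all, crops included, and the job is handed in when it is done.

```bash
ls; mkdir -p pics
python3 - <<'E'
from workcell import robot, cams, workorder
import cv2,numpy as np
for n in("top","side"):
    d=cams.get_image(n); cv2.imwrite(f"pics/{n}0.png",cv2.resize(d["pixels"][:,:,::-1],(800,600),interpolation=cv2.INTER_CUBIC))
    np.savez(f"{n}0.npz",**d); print(n,d["camera_matrix"].round(1).tolist(),d["T"].round(3).tolist())
s=robot.observe();print({k:np.round(v,3).tolist() for k,v in s.items()})
E
```

```text
jog.py
pics
workcell.py
top [[360.3, 0.0, 249.4], [0.0, 360.3, 196.7], [0.0, 0.0, 1.0]] [[0.022, -0.998, 0.067, 0.405], [-1.0, -0.021, 0.022, -0.028], [-0.02, -0.067, -0.998, 1.192], [0.0, 0.0, 0.0, 1.0]]
side [[373.8, 0.0, 248.2], [0.0, 373.8, 190.3], [0.0, 0.0, 1.0]] [[-0.945, -0.203, 0.256, 0.229], [-0.326, 0.637, -0.698, 0.687], [-0.022, -0.743, -0.668, 0.798], [0.0, 0.0, 0.0, 1.0]]
{'clock': 0.1, 'q': [-1.297, 0.092, 1.232, 0.0, 1.82, -0.057], 'dq': [0.002, -0.002, -0.003, 0.0, -0.002, 0.001], 'tau': [0.002, -46.022, -41.922, -0.0, 0.011, 0.0], 'ee_pos': [0.195, -0.567, 0.23], 'tool_rot': [[0.946, 0.325, -0.0], [0.325, -0.946, 0.002], [0.0, -0.002, -1.0]], 'ft_force': [-0.214, 0.227, -0.028], 'moment': [-0.04, 0.016, 0.015], 'grip_force': 0.0, 'gripper_width': 1.003}
```

View pics/top0.png

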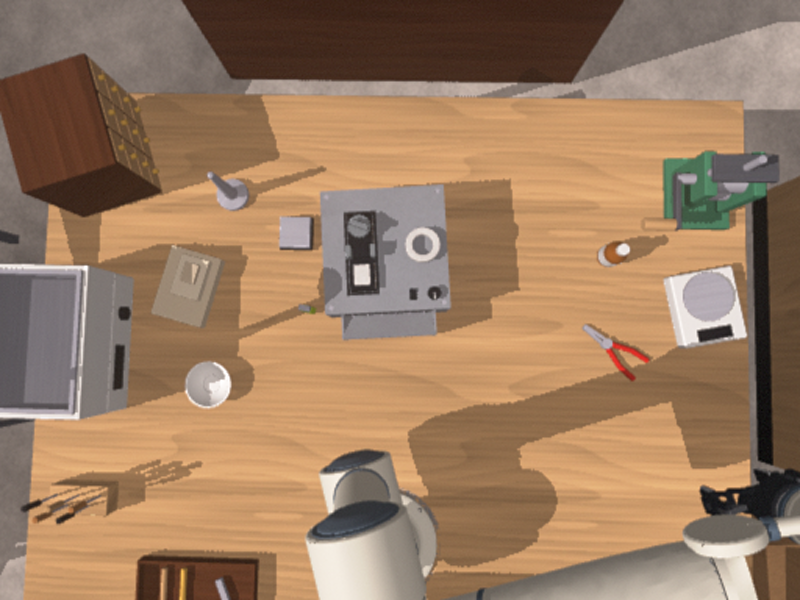

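View pics/side0.png

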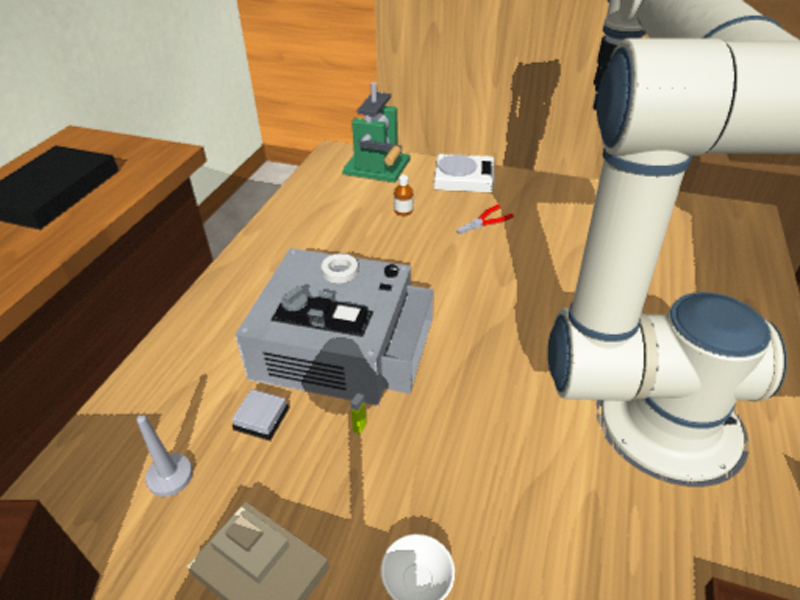

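The top view (800 px) shows the extractor with its top corners at about (321,193), (443,185), (449,306) and (325,313). The cassette is at (361,252), the cap at (360,226) and the tape at (422,244). The side view shows the same, with the lighter in front-left at (358,415), clear of the bay.

```bash
cat > h.py <<'E'
import numpy as np
def ray(d,uv):
    K,T=d["camera_matrix"],d["T"]; r=T[:3,:3]@np.linalg.inv(K)@np.array([uv[0],uv[1],1.]); return T[:3,3],r/np.linalg.norm(r)
def plane(d,uv,z):
    o,r=ray(d,uv); return o+r*(z-o[2])/r[2]
def tri(L):
    A=0;b=0
    for d,uv in L:
        o,r=ray(d,uv);P=np.eye(3)-np.outer(r,r);A=A+P;b=b+P@o
    x=np.linalg.solve(A,b); return x,[np.linalg.norm((np.eye(3)-np.outer(r,r))@(x-o)) for o,r in [ray(*l) for l in L]]
def proj(d,p):
    c=d["camera_matrix"]@(d["T"][:3,:3].T@(np.asarray(p)-d["T"][:3,3])); return c[:2]/c[2]
E
python3 - <<'E'
from h import *
t=dict(np.load("top0.npz"));s=dict(np.load("side0.npz"))
k=.64
C=[plane(t,(u*k,v*k),.12) for u,v in((321,193),(443,185),(449,306),(325,313))]
for c in C: print(c.round(3))
# rear left, rear right, front right, front left
x=(C[0]-C[3]+C[1]-C[2]); yaw=np.arctan2(x[1],x[0]);c=np.mean(C,0);R=np.array([[np.cos(yaw),-np.sin(yaw)],[np.sin(yaw),np.cos(yaw)]])
print("yaw",yaw,"bay",c[:2]-R@[.005,-.045])
print("cap",tri([(t,(360*k,226*k)),(s,(297*k,297*k))]))
from workcell import robot, cams, workorder
d=cams.get_image("wrist");o=robot.observe();R=o["tool_rot"];print((R.T@(d["T"][:3,3]-o["ee_pos"])).round(3),(R.T@d["T"][:3,:3]).round(3),d["camera_matrix"][0])
E
```

```text
[0.696 0.134 0.12 ]
[ 0.716 -0.102  0.12 ]
[ 0.482 -0.117  0.12 ]
[0.463 0.119 0.12 ]
yaw 0.06370785439557705 bay [0.58150677 0.05313864]
cap (array([0.62511737, 0.05369612, 0.14793511]), [np.float64(0.001927313034475297), np.float64(0.001927313034475186)])
[ 0.078 -0.001 -0.142] [[-0.001 -0.953 -0.303]
 [ 1.    -0.001  0.   ]
 [-0.    -0.303  0.953]] [342.52219541   0.         260.01848318]
```

The rows are not in the units I measure in: shifts go in shares of 0.25 m and turns go in shares of 2 pi rad. I convert before sending: 0.028 m is 0.112, -0.023 m is -0.092.

```bash
echo '[[[0.112,-0.092,-0.024,0,0,0],[0.112,-0.092,-0.024,0,0,0],[0.112,-0.092,-0.024,0,0,0],[0.112,-0.092,-0.024,0,0,0],[0.112,-0.092,-0.024,0,0,0],[0.112,-0.092,-0.024,0,0,0],[0.112,-0.092,-0.024,0,0,0],[0.112,-0.092,-0.024,0,0,0],[0.112,-0.092,-0.024,0,0,0],[0.112,-0.092,-0.024,0,0,0]]]' | python3 jog.py 1.0
echo '[[[0.116,-0.092,-0.02,0,0,0],[0.116,-0.092,-0.02,0,0,0],[0.116,-0.092,-0.02,0,0,0],[0.116,-0.092,-0.02,0,0,0],[0.116,-0.092,-0.02,0,0,0],[0.116,-0.092,-0.02,0,0,0],[0.116,-0.092,-0.02,0,0,0],[0.116,-0.092,-0.02,0,0,0],[0.116,-0.092,-0.02,0,0,0],[0,0,0,0,0,0]]]' | python3 jog.py
python3 - <<'E'
from workcell import robot, cams, workorder
from h import *
import cv2
d=cams.get_image("wrist");np.savez("w1.npz",**d);cv2.imwrite("pics/w1.png",cv2.resize(d["pixels"][:,:,::-1],(800,600),interpolation=cv2.INTER_CUBIC))
o=robot.observe();print(o["q"].round(3),d["T"].round(3).tolist())
E
```

```text
clock: 0.98
ee_pos: [0.3855, -0.2573, 0.2914]
tool_rot: [[0.946, 0.325, 0.0], [0.325, -0.946, 0.0], [0.0, -0.0, -1.0]]
ft_force: [0.9, -0.5, -0.1]
gripper_width: 0.996
grip_force: 0.0
clock: 1.82
ee_pos: [0.5668, 0.0268, 0.3347]
tool_rot: [[0.944, 0.331, -0.001], [0.331, -0.944, 0.002], [-0.001, -0.003, -1.0]]
ft_force: [0.7, 0.5, -0.2]
gripper_width: 0.999
grip_force: 0.0
[-1.700e-02  4.900e-02  1.089e+00  1.000e-03  2.006e+00  1.218e+00] [[0.329, -0.899, -0.287, 0.641], [-0.944, -0.314, -0.098, 0.053], [-0.002, 0.304, -0.953, 0.477], [0.0, 0.0, 0.0, 1.0]]
```

View pics/w1.png

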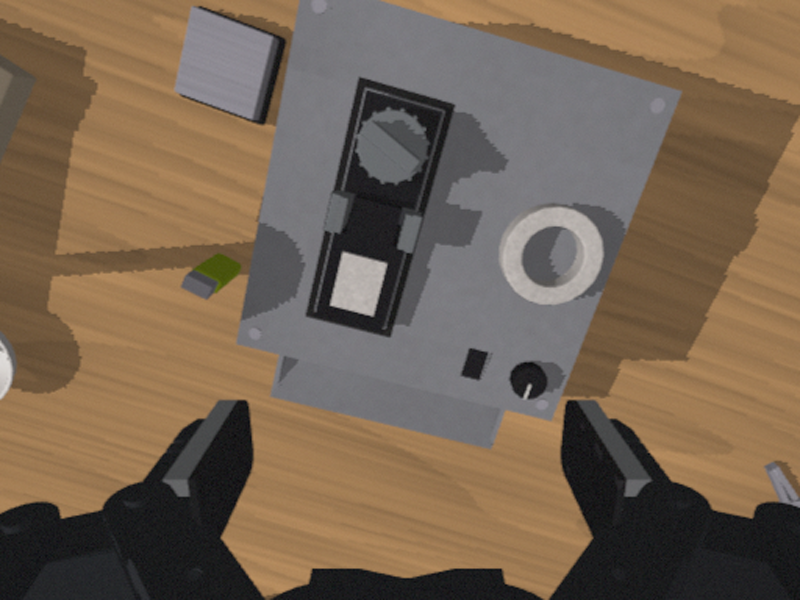

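The wrist view shows the cassette deck corners at (361,78), (454,104), (390,336) and (306,317), and the cap at (392,146). The cap's bar runs from upper left to lower right. The pads are near (335,213) and (412,232), and the tape is at (551,254), clear of the fingers. I'll take a second, lower view.

Scaled: 0.035 m is 0.14, 0.03 m is 0.12.

```bash
echo '[[[0.08,-0.032,0.12,0,0,0],[0.08,-0.032,0.14,0,0,0],[0,0,0,0,0,0],[0,0,0,0,0,0]]]' | python3 jog.py
python3 - <<'E'
from workcell import robot, cams, workorder
from h import *
import cv2
d=cams.get_image("wrist");np.savez("w2.npz",**d)
a=dict(np.load("w1.npz"))
im=d["pixels"][:,:,::-1]; im1=a["pixels"][:,:,::-1]
# crops: w1 x190..300,y45..220 ; w2 auto
P=np.array([proj(d,plane(a,(u*.64,v*.64),.14)) for u,v in((361,78),(454,104),(390,336),(306,317))]);lo=(P.min(0)-12).astype(int);hi=(P.max(0)+12).astype(int);print(lo,hi)
lo=np.maximum(lo,0)
c1=cv2.resize(im1[40:225,185:300],None,fx=3.2,fy=3.2,interpolation=cv2.INTER_CUBIC)
c2=im[lo[1]:hi[1],lo[0]:hi[0]];f=min(592/c2.shape[0],420/c2.shape[1]);c2=cv2.resize(c2,None,fx=f,fy=f,interpolation=cv2.INTER_CUBIC)
o=np.zeros((600,800,3),np.uint8);o[:c1.shape[0],:c1.shape[1]]=c1;o[:c2.shape[0],376:376+c2.shape[1]]=c2
cv2.imwrite("pics/c12.png",o);print(c1.shape,c2.shape,f,lo)
E
```

```text
clock: 2.2
ee_pos: [0.5962, 0.0492, 0.2677]
tool_rot: [[0.946, 0.325, -0.007], [0.325, -0.946, -0.001], [-0.007, -0.002, -1.0]]
ft_force: [-0.4, 0.2, 0.1]
gripper_width: 0.996
grip_force: 0.0
[185  78] [323 289]
(592, 368, 3) (592, 387, 3) 2.8056872037914693 [185  78]
```

View pics/c12.png

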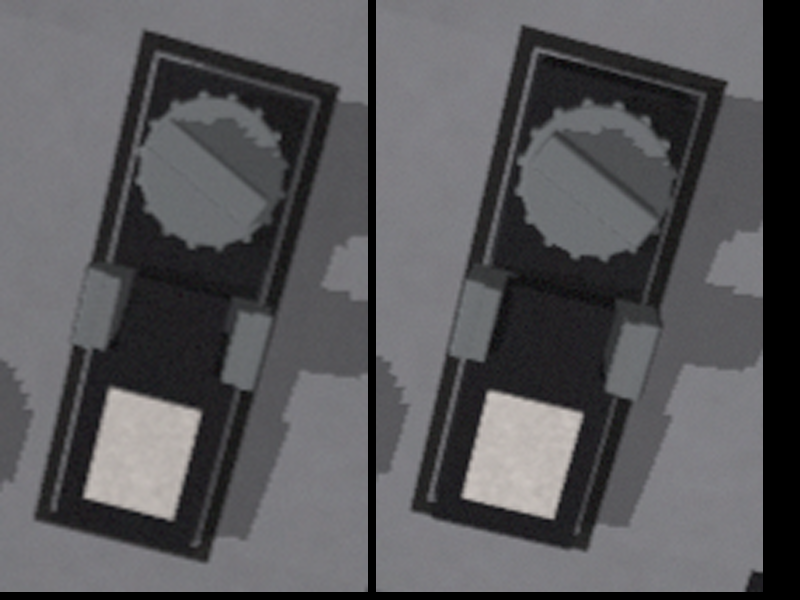

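Left crop (view 1) and right crop (view 2) both show the cap circle, at (212,171) and (597,180). The bar's upper edge runs (170,120)→(267,202) and (556,132)→(660,218). The deck corners and pad tops are sharp. I'll triangulate from these.

```bash
cat > m.py <<'E'
from h import *
a=dict(np.load("w1.npz"));b=dict(np.load("w2.npz"))
A=lambda p:(185+p[0]/3.2,40+p[1]/3.2)
B=lambda p:(185+(p[0]-376)/2.8057,78+p[1]/2.8057)
pts=dict(RL=((146,32),(524,28)),RR=((338,88),(726,84)),FR=((208,560),(586,549)),FL=((36,518),(413,512)),cap=((212,171),(597,180)),
 bar1=((170,120),(556,132)),bar2=((267,202),(660,218)),Lo1=((92,262),(470,265)),Lo2=((72,343),(450,355)),Ro1=((273,312),(660,322)),Ro2=((252,390),(637,400)))
R={}
for n,(p,q) in pts.items():
    x,e=tri([(a,A(p)),(b,B(q))]);R[n]=x;z={'R':.136,'F':.136,'c':.150,'b':.164,'L':.150}[n[0]]
    if n[:2]=="Ro":z=.150
    pa,pb=plane(a,A(p),z),plane(b,B(q),z);R[n+'p']=(pa+pb)/2
    print(n,x.round(4),"err mm",round(e[0]*1e3,1),"planes",pa[:2].round(4),pb[:2].round(4))
v=R['RLp']+R['RRp']-R['FRp']-R['FLp'];print("yaw",np.arctan2(v[1],v[0]),"centre deck",(R['RLp']+R['RRp']+R['FRp']+R['FLp'])[:2]/4,"len",np.linalg.norm(v)/2,np.linalg.norm((R['RLp']-R['RRp'])))
w=R['bar1p']-R['bar2p'];print("bar yaw",np.arctan2(w[1],w[0]),"len",np.linalg.norm(w),"edge mid",(R['bar1p']+R['bar2p'])/2)
print("pads mid",(R['Lo1p']+R['Lo2p'])/2,(R['Ro1p']+R['Ro2p'])/2,np.linalg.norm(R['Lo1p']+R['Lo2p']-R['Ro1p']-R['Ro2p'])/2)
E
python3 m.py
```

```text
RL [0.6605 0.091  0.1199] err mm 0.2 planes [0.6597 0.0892] [0.661  0.0903]
RR [0.6647 0.0307 0.1217] err mm 0.0 planes [0.6637 0.0315] [0.665  0.0329]
FR [0.5054 0.0189 0.1213] err mm 0.4 planes [0.5112 0.02  ] [0.5136 0.0221]
FL [0.5027 0.0789 0.1262] err mm 0.0 planes [0.5065 0.0782] [0.5084 0.0788]
cap [0.6299 0.0586 0.1467] err mm 0.0 planes [0.63   0.0586] [0.6304 0.0589]
bar1 [0.6394 0.0737 0.1544] err mm 0.3 planes [0.6392 0.0733] [0.6407 0.0735]
bar2 [0.6278 0.0409 0.1609] err mm 0.4 planes [0.6277 0.0413] [0.6285 0.0411]
Lo1 [0.5917 0.0852 0.1333] err mm 0.0 planes [0.5941 0.0836] [0.5965 0.0846]
Lo2 [0.5692 0.0823 0.1504] err mm 0.0 planes [0.5691 0.0823] [0.5691 0.0823]
Ro1 [0.5975 0.0284 0.1484] err mm 0.1 planes [0.5978 0.0284] [0.598  0.0287]
Ro2 [0.5732 0.0265 0.1494] err mm 0.1 planes [0.5734 0.0265] [0.5733 0.0268]
yaw 0.07343758052096047 centre deck [0.58614353 0.05537909] len 0.1528126862711813 0.057681599018559106
bar yaw 1.217628443811278 len 0.034365892975785045 edge mid [0.63402708 0.05731319 0.164     ]
pads mid [0.58218198 0.08320182 0.15      ] [0.58562339 0.02760169 0.15      ] 0.05570653481877169
```

The heights check out: mouth 0.120, cap face 0.147, bar 0.155–0.161 and pad tops 0.150. The pads are 55.7 mm apart. The cap axis is at about (0.630, 0.0587), the bar yaw is 1.218, the cassette yaw is about 0.071 and the pads' middle is (0.584, 0.0553). Moving above the cap.

Scaled: 0.03 m is 0.12, 0.0095 m is 0.038, -0.111 rad is -0.0177.

```bash
echo '[[[0.07,0.004,0.12,0,0,-0.0177],[0.056,0.038,0.12,0,0,-0.0177],[0,0,0.04,0,0,-0.0177],[0,0,0,0,0,-0.0177],[0,0,0,0,0,-0.0177],[0,0,0,0,0,-0.0177],[0,0,0,0,0,-0.0177],[0,0,0,0,0,-0.0175],[0,0,0,0,0,0],[0,0,0,0,0,0]]]' | python3 jog.py 0.5 25
python3 - <<'E'
from workcell import robot, cams, workorder
from h import *
o=robot.observe();R=o["tool_rot"];print((R.T@(np.array([.630,.0587,.19])-o["ee_pos"])).round(4),"yaw",np.arctan2(R[1,0],R[0,0]),o["q"].round(3),o["ft_force"].round(2),o["moment"].round(3),R[:,2])
E
```

```text
clock: 3.08
ee_pos: [0.6311, 0.0508, 0.2041]
tool_rot: [[0.35, 0.937, 0.004], [0.937, -0.35, -0.0], [0.001, 0.004, -1.0]]
ft_force: [-0.5, 0.1, -0.7]
gripper_width: 0.502
grip_force: 0.0
[ 0.007  -0.0039  0.0141] yaw 1.2133733440222656 [ 0.027  0.174  1.189 -0.     1.775  0.384] [-0.53  0.15 -0.72] [-0.057  0.046 -0.03 ] [ 3.78645444e-03 -1.71010184e-04 -9.99992817e-01]
```

```bash
echo '[[[0.028,-0.016,0.056,0,0,0],[0,0,0.06,0,0,0],[0,0,0.048,0,0,0],[0,0,0.032,0,0,0],[0,0,0,0,0,0],[0,0,0,0,0,0],[0,0,0,0,0,0]]]' | python3 jog.py
python3 - <<'E'
from workcell import robot, cams, workorder
from h import *
import cv2
o=robot.observe();R=o["tool_rot"];print((R.T@(np.array([.630,.0587,.154])-o["ee_pos"])).round(4),o["ft_force"].round(2))
d=cams.get_image("wrist");np.savez("w3.npz",**d);cv2.imwrite("pics/w3.png",cv2.resize(d["pixels"][:,:,::-1],(800,600),interpolation=cv2.INTER_CUBIC))
E
```

```text
clock: 3.67
ee_pos: [0.6299, 0.0595, 0.1533]
tool_rot: [[0.347, 0.938, 0.001], [0.938, -0.347, -0.0], [0.0, 0.001, -1.0]]
ft_force: [-0.1, 0.6, -0.2]
gripper_width: 0.498
grip_force: 0.0
[-0.0007  0.0004 -0.0007] [-0.14  0.59 -0.23]
```

View pics/w3.png

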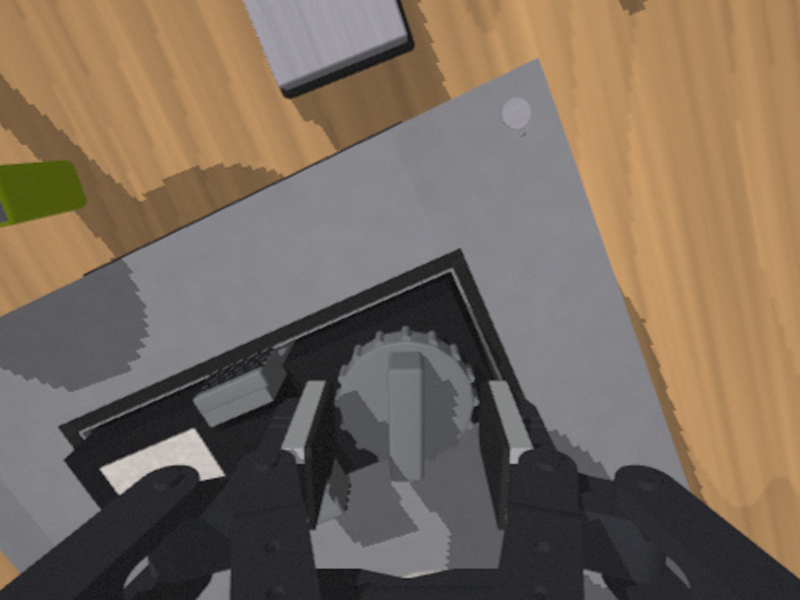

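The bar stands upright at (405,415), midway between the pads (310 and 510) and parallel to them. Closing.

```bash
echo '[[[0,0,0,0,0,0],[0,0,0,0,0,0],[0,0,0,0,0,0],[0,0,0,0,0,0],[0,0,0,0,0,0],[0,0,0,0,0,0],[0,0,0,0,0,0],[0,0,0,0,0,0]]]' | python3 jog.py 0 30; python3 -c "
from workcell import robot, cams, workorder
o=robot.observe();print(o['moment'],o['ft_force'])"
```

```text
clock: 4.38
ee_pos: [0.6298, 0.0597, 0.153]
tool_rot: [[0.346, 0.938, 0.001], [0.938, -0.346, 0.0], [0.0, 0.001, -1.0]]
ft_force: [0.9, -1.4, 5.0]
gripper_width: 0.105
grip_force: 34.0
[0.00337876 0.0112795  0.00970156] [ 0.85081326 -1.37840881  5.02627511]
```

Scaled: -0.001 m is -0.004, 0.11 rad is 0.0175.

```bash
echo '[[[0,0,-0.004,0,0,0.0127],[0,0,0,0,0,0.0175],[0,0,0,0,0,0.0175],[0,0,0,0,0,0.0175],[0,0,0,0,0,0.0175],[0,0,0,0,0,0.0175],[0,0,0,0,0,0.0175],[0,0,0,0,0,0.0175],[0,0,0,0,0,0.0175],[0,0,0,0,0,0.0127]]]' | python3 jog.py; echo '[[[0,0,0,0,0,0.0095],[0,0,0,0,0,0.0064],[0,0,0,0,0,0],[0,0,0,0,0,0],[0,0,0,0,0,0]]]' | python3 jog.py; python3 -c "
from workcell import robot, cams, workorder
import numpy as np
o=robot.observe();print(o['moment'],o['ft_force'],np.arctan2(*o['tool_rot'][[1,0],0]))"
```

```text
clock: 5.22
ee_pos: [0.63, 0.0592, 0.1531]
tool_rot: [[0.985, 0.171, 0.001], [0.171, -0.985, -0.001], [0.001, 0.001, -1.0]]
ft_force: [2.6, -2.4, 2.4]
gripper_width: 0.104
grip_force: 33.7
clock: 5.63
ee_pos: [0.6296, 0.0596, 0.1531]
tool_rot: [[0.997, 0.079, 0.0], [0.079, -0.997, -0.0], [0.0, 0.0, -1.0]]
ft_force: [2.4, -1.8, 1.3]
gripper_width: 0.103
grip_force: 33.6
[-0.33828075 -0.29359757  0.01128647] [ 2.38050028 -1.78601947  1.26729269] 0.07876739606767023
```

Scaled: 0.03 rad is 0.0048.

```bash
Q="from workcell import robot, cams, workorder
import numpy as np
o=robot.observe();print('M',o['moment'].round(3),o['ft_force'].round(2),'yaw',round(float(np.arctan2(*o['tool_rot'][[1,0],0])),4))"
echo '[[[0,0,0,0,0,0.0048],[0,0,0,0,0,0],[0,0,0,0,0,0]]]' | python3 jog.py >/dev/null; python3 -c "$Q"
echo '[[[0,0,0,0,0,0.0048],[0,0,0,0,0,0],[0,0,0,0,0,0]]]' | python3 jog.py >/dev/null; python3 -c "$Q"
echo '[[[0,0,0,0,0,0.0048],[0,0,0,0,0,0],[0,0,0,0,0,0]]]' | python3 jog.py ; python3 -c "$Q"
```

```text
M [-0.475 -0.313  0.288] [ 0.82 -2.85  1.92] yaw 0.0491
M [-0.745 -0.246  0.561] [ 1.91 -3.39  0.09] yaw 0.0193
clock: 6.38
ee_pos: [0.6294, 0.0591, 0.1532]
tool_rot: [[1.0, -0.011, -0.0], [-0.011, -1.0, -0.001], [-0.0, 0.001, -1.0]]
ft_force: [1.7, -5.2, 0.9]
gripper_width: 0.103
grip_force: 42.7
M [-0.902 -0.239  0.751] [ 1.75 -5.15  0.93] yaw -0.0108
```

The moment climbs steadily from about yaw 0.06 on, so the stop has been met. I'll release, rise, straighten and look again over the bay.

Scaled: -0.03 m is -0.12, -0.025 m is -0.1, -0.08 rad is -0.0127.

```bash
echo '[[[0,0,0,0,0,0],[0,0,0,0,0,0],[0,0,0,0,0,0],[0,0,-0.04,0,0,0],[0,0,-0.12,0,0,0],[-0.04,0,-0.12,0,0,-0.0127],[-0.08,0,-0.1,0,0,0],[-0.06,0.012,0,0,0,0],[0,0,0,0,0,0],[0,0,0,0,0,0]]]' | python3 jog.py 0.5
echo '[[[0,0,0,0,0,0],[0,0,0,0,0,0]]]' | python3 jog.py 1.0
python3 - <<'E'
from workcell import robot, cams, workorder
from h import *
import cv2
d=cams.get_image("wrist");np.savez("w4.npz",**d)
P=np.array([proj(d,plane(dict(np.load("w1.npz")),(u*.64,v*.64),.12)) for u,v in((361,78),(454,104),(390,336),(306,317))]);lo=np.maximum(P.min(0)-15,0).astype(int);hi=(P.max(0)+15).astype(int)
c=d["pixels"][lo[1]:hi[1],lo[0]:hi[0],::-1];f=min(600/c.shape[0],800/c.shape[1]);c=cv2.resize(c,None,fx=f,fy=f,interpolation=cv2.INTER_CUBIC);cv2.imwrite("pics/w4.png",c);print(lo,f,c.shape)
E
```

```text
clock: 7.22
ee_pos: [0.5848, 0.0547, 0.2494]
tool_rot: [[0.998, 0.068, 0.002], [0.068, -0.998, 0.0], [0.002, -0.0, -1.0]]
ft_force: [0.3, 0.0, 0.3]
gripper_width: 0.502
grip_force: 0.0
clock: 7.38
ee_pos: [0.5849, 0.0547, 0.2467]
tool_rot: [[0.998, 0.068, -0.003], [0.068, -0.998, 0.0], [-0.003, -0.0, -1.0]]
ft_force: [0.1, -0.3, 0.3]
gripper_width: 0.765
grip_force: 0.0
[205  67] 2.7027027027027026 (600, 297, 3)
```

View pics/w4.png

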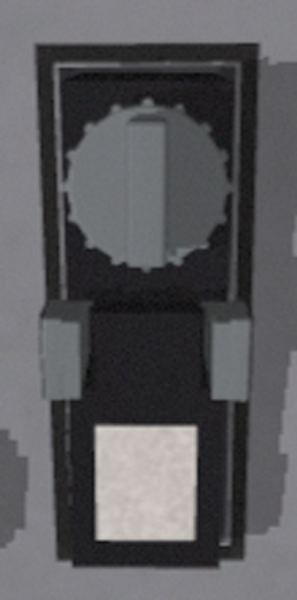

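The bar at (147,190) now runs along the cassette, so the cap is home. The pads' outer top edges are at x≈42–47 and x≈250, y 315–400. I'll compute the grasp offset.

Run:
```python
from workcell import robot, cams, workorder
from h import *
d=dict(np.load("w4.npz"));f=2.7027
g=lambda x,y,z:plane(d,(205+x/f,67+y/f),z)
L=(g(41,318,.15)+g(47,400,.15))/2;R_=(g(251,318,.15)+g(249,400,.15))/2
b=g(147,115,.164)-g(146,265,.164);cw=g(37,45,.12)+g(259,45,.12)-g(57,558,.12)-g(243,558,.12)
print(L,R_,(L+R_)/2,np.linalg.norm(L-R_),"bar yaw",np.arctan2(b[1],b[0]),"bay yaw",np.arctan2(cw[1],cw[0]))
o=robot.observe();R=o["tool_rot"];print((R.T@(np.r_[((L+R_)/2)[:2],.124]-o["ee_pos"])).round(4),o["gripper_width"],o["ee_pos"])
```

```text
[0.57946224 0.08379788 0.15      ] [0.5832054  0.02776857 0.15      ] [0.58133382 0.05578322 0.15      ] 0.056154208609423585 bar yaw 0.05936194954152649 bay yaw 0.07063075794669366
[-0.0032 -0.0014  0.1226] 0.8481895002263468 [0.58492269 0.05464542 0.24658366]
```

Scaled: 0.035 m is 0.14, -0.001 m is -0.004.

```bash
echo '[[[-0.008,-0.004,0.12,0,0,0],[0,0,0.14,0,0,0],[0,0,0.12,0,0,0],[0,0,0.06,0,0,0],[0,0,0.04,0,0,0],[0,0,0,0,0,0],[0,0,0,0,0,0]]]' | python3 jog.py 1.0 40
python3 - <<'E'
from workcell import robot, cams, workorder
from h import *
import cv2
d=cams.get_image("wrist");np.savez("w5.npz",**d);cv2.imwrite("pics/w5.png",cv2.resize(d["pixels"][:,:,::-1],(800,600),interpolation=cv2.INTER_CUBIC))
E
```

```text
clock: 8.02
ee_pos: [0.5829, 0.0554, 0.1282]
tool_rot: [[0.998, 0.068, -0.001], [0.068, -0.998, 0.0], [-0.001, -0.0, -1.0]]
ft_force: [-0.5, -0.4, 0.5]
gripper_width: 1.002
grip_force: 0.0
```

View pics/w5.png

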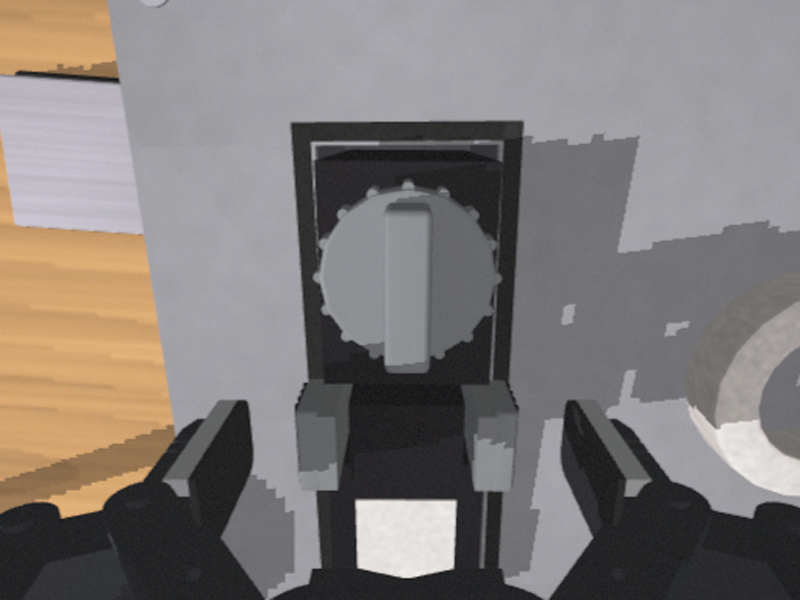

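The fingers (inner edges 250 and 563) are centred on the catch pads (298 and 515), and the bar is aligned. Pinching.

Scaled: 0.002 m is 0.008.

```bash
echo '[[[0,0,0.008,0,0,0],[0,0,0,0,0,0],[0,0,0,0,0,0],[0,0,0,0,0,0],[0,0,0,0,0,0],[0,0,0,0,0,0],[0,0,0,0,0,0],[0,0,0,0,0,0],[0,0,0,0,0,0],[0,0,0,0,0,0]]]' | python3 jog.py 0 40
```

```text
clock: 8.9
ee_pos: [0.5836, 0.0556, 0.1291]
tool_rot: [[0.998, 0.068, 0.004], [0.068, -0.998, 0.0], [0.004, -0.0, -1.0]]
ft_force: [-1.4, 1.5, 8.1]
gripper_width: 0.468
grip_force: 46.5
```

Scaled: -0.001 m is -0.004.

```bash
echo '[[[0,0,-0.004,0,0,0],[0,0,-0.004,0,0,0],[0,0,-0.004,0,0,0],[0,0,0,0,0,0]]]' | python3 jog.py; echo '[[[0,0,-0.008,0,0,0],[0,0,-0.008,0,0,0],[0,0,0,0,0,0]]]' | python3 jog.py
```

```text
clock: 9.23
ee_pos: [0.5828, 0.0554, 0.1292]
tool_rot: [[0.998, 0.068, 0.0], [0.068, -0.998, 0.0], [0.0, -0.0, -1.0]]
ft_force: [1.2, 1.3, 0.8]
gripper_width: 0.468
grip_force: 45.0
clock: 9.48
ee_pos: [0.5827, 0.0553, 0.1327]
tool_rot: [[0.998, 0.068, -0.001], [0.068, -0.998, -0.0], [-0.001, 0.0, -1.0]]
ft_force: [4.6, 0.8, -5.0]
gripper_width: 0.464
grip_force: 44.3
```

The load of −5 N matches the cassette's weight, so the barbs seem free. Continuing slowly.

Scaled: -0.003 m is -0.012, -0.002 m is -0.008.

```bash
echo '[[[0,0,-0.008,0,0,0],[0,0,-0.012,0,0,0],[0,0,-0.012,0,0,0],[0,0,0,0,0,0]]]' | python3 jog.py; echo '[[[0,0,-0.02,0,0,0],[0,0,-0.02,0,0,0],[0,0,-0.02,0,0,0],[0,0,0,0,0,0]]]' | python3 jog.py
python3 - <<'E'
from workcell import robot, cams, workorder
from h import *
import cv2
d=cams.get_image("wrist");s=cams.get_image("side")
o=np.zeros((384,780,3),np.uint8);o[:,:512]=d["pixels"];p=proj(s,[.583,.055,.15]).astype(int);c=s["pixels"][p[1]-50:p[1]+50,p[0]-35:p[0]+32];o[:,512:512+257]=cv2.resize(c,(257,384),interpolation=cv2.INTER_CUBIC);cv2.imwrite("pics/w6.png",o[:,:,::-1])
E
```

```text
clock: 9.82
ee_pos: [0.5828, 0.0553, 0.1422]
tool_rot: [[0.998, 0.068, 0.0], [0.068, -0.998, -0.0], [0.0, 0.0, -1.0]]
ft_force: [1.5, 0.2, -2.8]
gripper_width: 0.465
grip_force: 44.6
clock: 10.15
ee_pos: [0.5829, 0.0553, 0.1582]
tool_rot: [[0.998, 0.068, 0.001], [0.068, -0.998, -0.0], [0.001, 0.0, -1.0]]
ft_force: [0.7, 1.5, -2.8]
gripper_width: 0.465
grip_force: 45.1
```

View pics/w6.png

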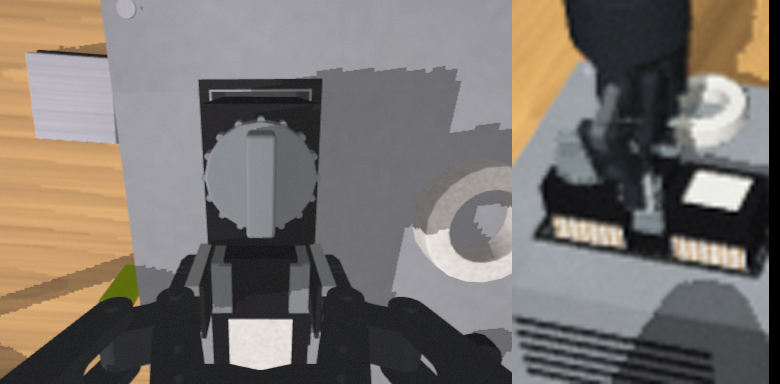

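The cassette is rising level, held by both catches: its pleats show above the top in the side crop, and the cap and bar are still aligned at (261,185). Lifting the rest of the way.

Scaled: -0.012 m is -0.048, -0.01 m is -0.04.

```bash
echo '[[[0,0,-0.04,0,0,0],[0,0,-0.04,0,0,0],[0,0,-0.048,0,0,0],[0,0,-0.048,0,0,0],[0,0,-0.048,0,0,0],[0,0,-0.048,0,0,0],[0,0,-0.04,0,0,0],[0,0,-0.024,0,0,0],[0,0,-0.012,0,0,0],[0,0,0,0,0,0]]]' | python3 jog.py; echo '[[[0,0,0,0,0,0],[0,0,0,0,0,0],[0,0,0,0,0,0],[0,0,0,0,0,0],[0,0,0,0,0,0],[0,0,0,0,0,0]]]' | python3 jog.py
python3 - <<'E'
from workcell import robot, cams, workorder
from h import *
import cv2
d=cams.get_image("wrist");s=cams.get_image("side")
o=np.zeros((384,780,3),np.uint8);o[:,:512]=d["pixels"];p=proj(s,[.583,.055,.19]).astype(int);c=s["pixels"][p[1]-60:p[1]+72,p[0]-46:p[0]+42];o[:,512:768]=cv2.resize(c,(256,384),interpolation=cv2.INTER_CUBIC);cv2.imwrite("pics/w7.png",o[:,:,::-1]);print(robot.observe()["dq"].round(4))
E
```

```text
clock: 11.08
ee_pos: [0.5829, 0.0553, 0.2441]
tool_rot: [[0.998, 0.068, 0.001], [0.068, -0.998, 0.0], [0.001, 0.0, -1.0]]
ft_force: [0.0, 0.1, -3.6]
gripper_width: 0.462
grip_force: 44.4
clock: 11.58
ee_pos: [0.5827, 0.0553, 0.2431]
tool_rot: [[0.998, 0.068, -0.0], [0.068, -0.998, -0.0], [-0.0, 0.0, -1.0]]
ft_force: [1.1, -0.0, -2.9]
gripper_width: 0.465
grip_force: 44.4
[-0.0004 -0.0007 -0.0026  0.0016 -0.0019 -0.0006]
```

View pics/w7.png

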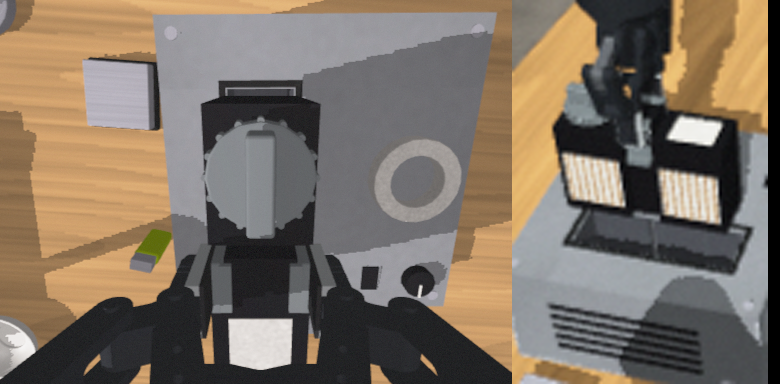

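The cassette is clear of the bay: about 114 mm of lift leaves about 42 mm of clearance. It is level, still and held by both catches, with the cap bar aligned at (261,185) and the tape and other things undisturbed.

```bash
python3 -c "
from workcell import robot, cams, workorder
print(workorder.hand_in())"
```

```text
the job is handed in; nothing more can be done
None
```

The cap was turned home, then the cassette was lifted out with both catches pinched and handed in held level and still, about 4 cm above the extractor's top, after about 12 s of robot time; no verdict came back.

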